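Latch the feeder-bay gate for the run

TASK

The feeder bay's gate stands held open: lift its latch bar by the tab over the low prong of the hold-open catch, swing the gate shut with the bar raised over the low prong of the shut catch, and let the bar drop fully home into the shut catch's slot. Be gentle: feel for the catch's tall prong and do not lean the bar hard on either catch. Let go, and leave everything else on the bench where it stands.

Things in the scene. Friction and masses are not known exactly. Their poses are not given: they have to be found in the camera images.
- bay: Fixed feeder bay, its white instrument housing and funnel (to 245 mm) attached 305 mm and more from the hinge towards -y. Origin: on the gate's vertical hinge axis at bench level. The shut gate lies along the bay's -y axis and opens towards its -x (the robot's side). Within 300 mm of the hinge nothing fixed but the two tall prongs (214 mm) is higher than 170 mm.
- gate (a joint): Angle of the grey gate (200 mm long, 12 mm thick, top edge 130 mm above the bench): 0 nominally shut, growing as it opens, clockwise from above. At angle a it points along (-sin a, -cos a) in the bay's frame. Starts near 1.31, in the hold-open catch. Slightly stiff hinge (about 0.1 N m), no spring: it stays where it is left.
- latch_bar (a joint): Angle of the steel latch bar above level: 0 level (fully down, end stop), at most 0.26. It lies over the gate in the gate's plane, 10 mm thick, 14 mm high, its centre line 155 mm above the bench. Its pivot is on the gate, 30 mm from the hinge axis at that height; its end is 268 mm from the axis. It falls by its own weight; lifting takes about 2.5 N at the tab.
- tab_mid (a point): Grip point on the upright black tab of the bar: a plate in the gate's plane, 12 mm thick (across the gate), 30 mm wide (along it). The point is 150 mm from the hinge axis, 120 mm along the bar from its pivot, 50 mm over the bar's centre line (205 mm above the bench when level), 22 mm below the tab's top, 43 mm over the bar's top. Axes: x across the gate, -y towards the bar's end, z up.
- bar_nose (a point): Centre of the bar's outer end section, 250 mm from the hinge axis when level: the part that lies in the catches.
- bay_hinge (a point): Fixed point on the gate's vertical hinge axis, 155 mm above the bench.
- shut_slot (a point): Slot centre of the shut catch IF the catch were mid-way in its adjustment: it is clamped by hand up to 15 mm either way along the bay's x, which this fixed point does not show. Slot 14 mm wide; low prong on the -x side (30 mm thick, top 170 mm above the bench; bar clears it above 0.11 rad), tall prong on the +x side (top 214 mm), the stop the bar meets. 250 mm from the hinge axis.
- open_slot (a point): Centre of the slot (30 mm wide) of the fixed hold-open catch, 250 mm from the hinge axis at gate angle 1.309, at the level bar's height. Low prong (12 mm thick, top 170 mm; the bar clears it above 0.11 rad) on the shut side, tall prong (top 214 mm) on the far side.
- jar_mid (a point): Bystander, to be left alone: closed sample jar, 50 mm across, 75 mm high, standing inside the bay; its centre.
- cup_mid (a point): Bystander, to be left alone: open steel sample cup, 56 mm across, 50 mm high, standing inside the bay; its centre.
- brush_mid (a point): Bystander, to be left alone: cleaning brush, 170 mm long, lying on the bench.
- scoop_mid (a point): Bystander, to be left alone: sample spoon, 160 mm long, lying on the bench.
- weight_mid (a point): Bystander, to be left alone: brass check weight, 36 mm across, 45 mm high; its centre.
- beaker_mid (a point): Bystander, to be left alone: white beaker, 60 mm across, 80 mm high; its centre.

How it is judged:
On the way, in this order (a step that is already met when the one before it is completed fails the run):
1. the bar is lifted over the hold-open catch's low prong with the gate still open (value of joint latch_bar above 0.1 rad and value of joint gate above 1.15 rad).
2. the gate is brought round to the shut catch with the bar still raised (value of joint gate below 0.12 rad and value of joint latch_bar above 0.08 rad).
At the end, for the whole second after the job is handed in: The gate is shut (joint gate below 0.085 rad, which with the bar down is only so in the shut catch's slot) and at rest, and the bar has dropped fully home between the prongs (joint latch_bar below 0.03 rad) (value of joint gate below 0.085 rad and value of joint latch_bar below 0.03 rad and velocity of joint gate between -0.03 and 0.03 rad/s); the robot touches nothing.
It fails at once if the bar's end is pressed harder than 15 N on a catch (contact force between latch_bar_c0 and anything else above 15 N).
It fails at once if a bystander is moved by more than 30 mm (distance of any of jar_mid, cup_mid, brush_mid, scoop_mid, weight_mid, beaker_mid from where it was at the start of the episode above 0.03 m).
It also fails if it takes over 46 s, if anything falls off the work surface, if the arm or the gripper's body presses on something with over 40 N, if the wrist force passes 120 N, or if a joint passes its speed limit or range.

ROBOT

A 7-joint arm with a two-finger parallel gripper is mounted at the origin on the work surface. World frame = base frame: x ahead of the robot, y to its left, z up, the work surface at z = 0. Lengths are in m, angles in rad, forces in N, time in s.
With the tool pointing down it reaches from about 0.425 to 0.95 m from the base axis. Payload 4.7 kg.
Tool frame: the origin (TCP) lies at the very end of the fingers, on their centre line; the grasp point (between the pads) lies 19 mm behind it; z points along the fingers, y is the line along which they close (so a half turn about z gives the same grasp; the last joint's range is limited). The gripper opens to 87 mm and grips with 3 to 60 N. Pads are 19 mm wide; open, the fingers measure 117 mm over their backs; the gripper's body (75 mm by 190 mm) begins 51 mm behind the grasp point.
Start: joints at [-1.185, 0.469, -0.049, 1.532, 0.024, 1.141, -0.082], TCP at [0.272, 0.618, 0.223] pointing down, gripper open.
Joint ranges: [-2.59, 2.59], [-0.33, 1.99], [-1.39, 1.29], [0.1, 2.45], [-1.04, 4.18], [0.21, 1.99], [-2.66, 2.66]. Speed limits (rad/s): [2.57, 2.57, 3.14, 3.14, 3.14, 3.14, 3.14].

INTERFACE

Orientations are given as a unit quaternion [x, y, z, w].
In Python, from station import robot gives the robot as it stands.
- The arm moves only by the tool play_rows, never from a script. Its argument "increments" is a list of rows, each a list of 6 numbers: the shift along the tool's x, y, z in cm, then the turn, a rotation vector about the tool's x, y, z in degrees. A call has 1 to 5 rows; each row shifts and turns the commanded pose from where the row before left it, along the tool's axes as they then stand; what a row does not reach is not made up. A row lasts 1/12 s, in which the tool goes at most 41.7 mm and 7.16 degrees, less where a joint would pass 70% of its speed; a pose out of reach is approached as far as the arm can. A call with a gripper value outside its range is refused whole. "hand" is the opening in per cent of the stroke, from 0 (shut) to 100 (fully open), set as the call begins (left out, the last holds). The fingers move at their own pace and stop on an object; "squeeze" is the grip in N (left out, the last holds). Time passes only in rows, so rows that do not move let the fingers close. It gives the time, the measured TCP pose, the force, the opening and the grip force at its end, in the units of the state.
- robot.get_obs(): the state, without advancing time (a new reading comes with each control period).
- robot.get_image(name): name is "scene" or "top" or "wrist"; returns a dict with "image" (384x512x3 uint8, red, green, blue), "depth" (384x512 float32, m along the optical axis (not along the pixel's ray), 0 where there is no reading), "mtx" (3x3 intrinsics, pixels), "cam_to_world" (4x4, takes a point from camera to world coordinates); the wrist camera has in their place "hand_eye" (4x4, takes a point from camera to tool coordinates, whose origin is the TCP and whose axes are the flange's). Camera axes: x right, y down, z forward; pixel columns grow to the right and rows downward; lengths in m; the calibration is good to about 2 mm. A picture is of the moment at which its call begins: read the wrist's pose just before it.
- robot.close_job(): hands the job in; it is judged then, once.
The state is a dict: "time": time; "joint_pos": joint angles; "joint_velocities": joint speeds; "tau": joint torques, N m; "position": TCP position; "tool_rot": TCP orientation; "contact_force": force on the tool from outside, world axes, zero at the start; "moment": the same for the moment, N m; "finger_gap": finger opening in m; "finger_force": force on a finger pad.
Only numpy, scipy, OpenCV 4.12 (cv2) and the standard library are available. Lean on these libraries where they do the work, as an engineer would, in place of code of your own. Each camera call takes 0.05 s, during which the arm holds its last target. There are 200 camera calls.

## Working session

There is one attempt and no reset: what is moved stays moved. The work goes in short steps, Python scripts to look and compute and a tool call to move; the robot and the scene stay as the last step left them, time stands still between calls to the robot, and variables do not carry over. Pictures are saved under pics/ and viewed, at most 10 in all, crops included, and the job is handed in when it is done.

Besides the shell and the picture viewer there is one more tool, called after "Emit:" as name([rows], argument=value, ...), one row to a line, values as JSON. play_rows: Moves the arm, as the interface text tells. Its arguments: {"type":"object","properties":{"increments":{"type":"array","items":{"type":"array","items":{"type":"number"}}},"hand":{"type":"number"},"squeeze":{"type":"number"}},"required":["increments"]}

```bash
mkdir -p pics; ls; python3 - <<'E'
from station import robot
import cv2, numpy as np
o=robot.get_obs(); print({k:np.round(v,3) for k,v in o.items()})
ims=[]
for n in ("scene","top"):
    d=robot.get_image(n); np.savez(f"pics/{n}0.npz",**d)
    cv2.imwrite(f"pics/{n}0.png",d["image"][:,:,::-1]); print(n,d["mtx"].round(1).tolist(),d["cam_to_world"].round(3).tolist())
E
```

```text
pics
{'time': np.float64(0.0), 'joint_pos': array([-1.185,  0.469, -0.049,  1.534,  0.024,  1.141, -0.082]), 'joint_velocities': array([ 0.002, -0.   , -0.002, -0.001,  0.   ,  0.001, -0.   ]), 'tau': array([-0.0000e+00, -5.0797e+01, -8.1000e-02, -2.3616e+01, -6.1000e-02,
        3.8000e-02,  0.0000e+00]), 'position': array([0.272, 0.617, 0.221]), 'tool_rot': array([ 0.206,  0.979, -0.001, -0.   ]), 'contact_force': array([-0.258,  0.576, -0.26 ]), 'moment': array([ 0.025, -0.055,  0.004]), 'finger_force': np.float64(0.0), 'finger_gap': np.float64(0.087)}
scene [[405.6, 0.0, 258.6], [0.0, 405.6, 192.4], [0.0, 0.0, 1.0]] [[-0.379, 0.529, -0.759, 1.303], [0.925, 0.201, -0.322, 0.26], [-0.018, -0.824, -0.566, 0.679], [0.0, 0.0, 0.0, 1.0]]
top [[348.8, 0.0, 257.5], [0.0, 348.8, 186.3], [0.0, 0.0, 1.0]] [[-0.011, -0.987, 0.162, 0.448], [-1.0, 0.014, 0.018, -0.045], [-0.02, -0.162, -0.987, 0.978], [0.0, 0.0, 0.0, 1.0]]
```

View pics/scene0.png

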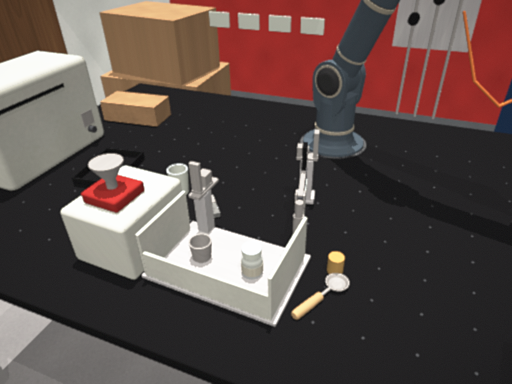

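View pics/top0.png

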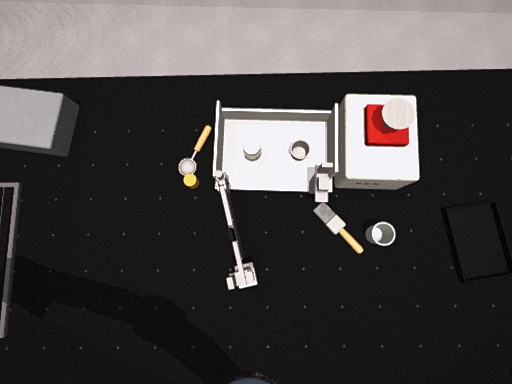

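The top view shows the bay with the hinge near px (220,183), the gate running to the hold-open catch at (242,278), the black tab near (233,235) and the shut catch near (323,180). The brush, at (335,225), and the beaker, at (381,234), stand on the robot's side of the gate.

```bash
cat > h.py <<'E'
import numpy as np, cv2
def cloud(d):
    h,w=d["depth"].shape; u,v=np.meshgrid(np.arange(w),np.arange(h)); z=d["depth"]
    p=np.stack([(u-d["mtx"][0,2])*z/d["mtx"][0,0],(v-d["mtx"][1,2])*z/d["mtx"][1,1],z],-1)
    T=d["cam_to_world"]; return p@T[:3,:3].T+T[:3,3]
E
python3 - <<'E'
from h import *
d=np.load("pics/top0.npz"); P=cloud(d)
im=d["image"]
big=cv2.resize(im[150:300,180:350],None,fx=4.6,fy=4,interpolation=cv2.INTER_CUBIC)
cv2.imwrite("pics/crop.png",big[:,:,::-1])
Z=P[...,2]
for nm,r in {"opencatch":(258,295,222,262),"gate":(168,262,212,245),"shut":(155,205,305,335)}.items():
    a,b,c,e=r; S=P[a:b,c:e].reshape(-1,3)
    for lo,hi in ((.125,.135),(.135,.15),(.155,.168),(.168,.176),(.18,.208),(.208,.235)):
        s=S[(S[:,2]>lo)&(S[:,2]<hi)]
        if len(s)>3: print(nm,lo,hi,len(s),np.median(s,0).round(3),s.min(0).round(3),s.max(0).round(3))
# bar line fit
S=P[168:262,212:245].reshape(-1,3); s=S[(S[:,2]>.156)&(S[:,2]<.168)][:,:2]
l=cv2.fitLine(s.astype(np.float32),cv2.DIST_HUBER,0,.01,.01).ravel(); print("bar line",l, np.degrees(np.arctan2(l[1],l[0])))
# bay back wall/side wall orientation
m=(im.min(2)>150)&(Z>.03)&(P[...,0]>.6)&(P[...,1]<.12)&(P[...,1]>-.25)
print([ (h.round(3),n) for n,h in zip(*np.histogram(Z[m],bins=20))][:])
E
```

```text
opencatch 0.125 0.135 9 [0.387 0.012 0.132] [ 0.382 -0.003  0.125] [0.415 0.028 0.135]
opencatch 0.135 0.15 133 [0.372 0.015 0.142] [ 0.354 -0.019  0.138] [0.399 0.039 0.149]
opencatch 0.155 0.168 158 [0.382 0.01  0.161] [ 0.354 -0.018  0.155] [0.416 0.033 0.168]
opencatch 0.168 0.176 57 [ 0.376 -0.009  0.17 ] [ 0.357 -0.018  0.168] [0.387 0.036 0.175]
opencatch 0.18 0.208 20 [0.371 0.025 0.196] [0.357 0.022 0.181] [0.379 0.039 0.206]
opencatch 0.208 0.235 69 [0.366 0.03  0.213] [0.354 0.023 0.21 ] [0.378 0.038 0.216]
gate 0.125 0.135 142 [0.563 0.046 0.129] [0.412 0.012 0.125] [0.636 0.081 0.135]
gate 0.135 0.15 27 [0.599 0.058 0.143] [0.469 0.024 0.135] [0.616 0.068 0.149]
gate 0.155 0.168 364 [0.529 0.044 0.162] [0.409 0.012 0.155] [0.623 0.071 0.168]
gate 0.168 0.176 36 [0.584 0.051 0.169] [0.464 0.022 0.168] [0.597 0.068 0.175]
gate 0.18 0.208 15 [0.468 0.024 0.195] [0.454 0.021 0.183] [0.483 0.027 0.206]
gate 0.208 0.235 86 [0.468 0.029 0.226] [0.454 0.021 0.208] [0.482 0.037 0.229]
shut 0.125 0.135 147 [ 0.564 -0.179  0.133] [ 0.548 -0.201  0.125] [ 0.639 -0.169  0.135]
shut 0
[... 494 characters left out ...]
13.276883
[(np.float64(0.03), np.int64(1)), (np.float64(0.039), np.int64(5)), (np.float64(0.049), np.int64(41)), (np.float64(0.058), np.int64(78)), (np.float64(0.067), np.int64(18)), (np.float64(0.077), np.int64(454)), (np.float64(0.086), np.int64(36)), (np.float64(0.095), np.int64(1)), (np.float64(0.104), np.int64(0)), (np.float64(0.114), np.int64(1)), (np.float64(0.123), np.int64(437)), (np.float64(0.132), np.int64(59)), (np.float64(0.142), np.int64(134)), (np.float64(0.151), np.int64(1)), (np.float64(0.16), np.int64(44)), (np.float64(0.17), np.int64(5)), (np.float64(0.179), np.int64(0)), (np.float64(0.188), np.int64(0)), (np.float64(0.197), np.int64(0)), (np.float64(0.207), np.int64(45))]
```

View pics/crop.png

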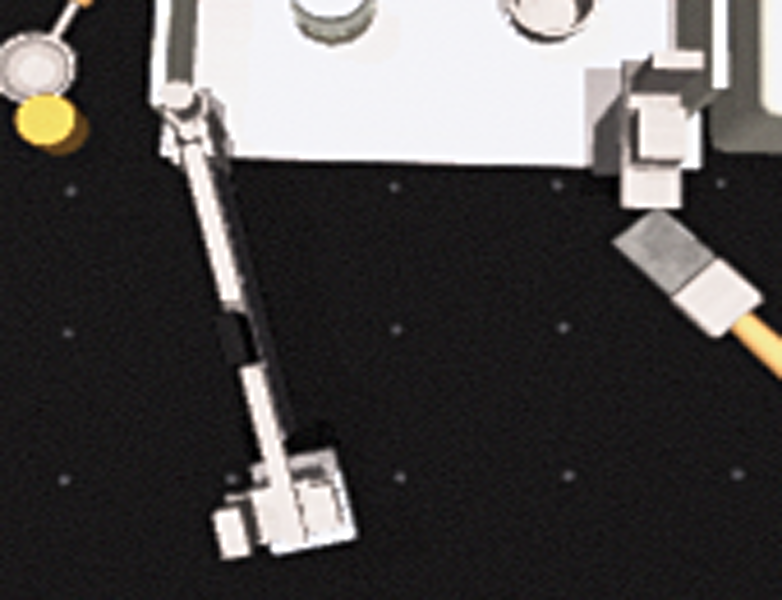

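```bash
cat >> h.py <<'E'
from scipy.spatial.transform import Rotation as R, Slerp
from station import robot
H=np.array([0.614,0.0635]); # hinge xy
def toolR(gdir_deg,phi):  # gdir = world heading of gate from hinge; tool x towards hinge, z down, tilted with bar by phi
    g=np.radians(gdir_deg); x=np.array([-np.cos(g),-np.sin(g),0]); z=np.array([0,0,-1.]); y=np.cross(z,x)
    return R.from_matrix(np.stack([x,y,z],1))*R.from_rotvec([0,-phi,0])
def tcp(gdir_deg,phi,dz=-0.019,r0=0.12):  # TCP when the tab is held, bar at phi
    g=np.radians(gdir_deg); a=r0; b=0.05+dz
    al=0.03+a*np.cos(phi)-b*np.sin(phi); up=0.155+b*np.cos(phi)+a*np.sin(phi)
    return np.r_[H+al*np.array([np.cos(g),np.sin(g)]),up]
def rows(p,q,wps):
    """chain rounded increments from pose (p,R q) through [(p,R),...]"""
    out=[]
    for tp,tq in wps:
        d=np.round(q.inv().apply(tp-p)*100,2); r=np.round((q.inv()*tq).as_rotvec(degrees=True),1)
        out.append([*d.tolist(),*r.tolist()]); p=p+q.apply(d/100); q=q*R.from_rotvec(r,degrees=True)
    for i in range(0,len(out),5): print(str(out[i:i+5]).replace(" ",""))
    return p,q
def lin(p,q,tp,tq,n):
    k=np.arange(1,n+1)/n; rv=(q.inv()*tq).as_rotvec()
    return [(p+(tp-p)*t,q*R.from_rotvec(rv*t)) for t in k]
def here():
    o=robot.get_obs(); return o,np.array(o["position"]),R.from_quat(o["tool_rot"])
E
python3 - <<'E'
from h import *
o,p,q=here(); tq=toolR(193.3,0); tp=tcp(193.3,0); tp[2]=.29
print(tp,(q.inv()*tq).as_rotvec(degrees=True))
rows(p,q,lin(p,q,tp,tq,25))
E
```

```text
[0.46802317 0.02899254 0.29      ] [-3.66196814e-02  1.26797933e-01  1.42938616e+02]
[[-1.67,-1.84,-0.27,-0.0,0.0,5.7],[-1.84,-1.66,-0.27,-0.0,0.0,5.7],[-1.99,-1.47,-0.27,-0.0,0.0,5.8],[-2.14,-1.27,-0.27,-0.0,0.0,5.7],[-2.25,-1.04,-0.27,-0.0,0.0,5.7]]
[[-2.34,-0.82,-0.27,-0.0,0.0,5.7],[-2.42,-0.58,-0.27,0.0,0.0,5.7],[-2.45,-0.33,-0.27,0.0,0.0,5.7],[-2.48,-0.09,-0.27,0.0,0.0,5.8],[-2.48,0.16,-0.27,0.0,0.0,5.7]]
[[-2.45,0.4,-0.27,0.0,0.1,5.7],[-2.39,0.65,-0.28,0.0,-0.0,5.7],[-2.32,0.88,-0.27,0.0,-0.0,5.7],[-2.22,1.11,-0.27,-0.0,-0.0,5.7],[-2.1,1.32,-0.28,-0.0,-0.0,5.8]]
[[-1.95,1.53,-0.27,-0.0,-0.0,5.7],[-1.8,1.71,-0.28,-0.0,-0.0,5.7],[-1.61,1.88,-0.27,-0.0,-0.0,5.7],[-1.42,2.04,-0.28,-0.0,0.0,5.7],[-1.21,2.16,-0.27,-0.0,0.0,5.8]]
[[-0.98,2.28,-0.28,-0.0,0.0,5.7],[-0.76,2.36,-0.27,-0.0,0.0,5.7],[-0.51,2.43,-0.27,-0.0,0.0,5.7],[-0.28,2.47,-0.28,-0.0,0.0,5.7],[-0.02,2.48,-0.27,-0.0,0.0,5.7]]
```

Emit:
play_rows([
  [-1.67, -1.84, -0.27, 0, 0, 5.7],
  [-1.84, -1.66, -0.27, 0, 0, 5.7],
  [-1.99, -1.47, -0.27, 0, 0, 5.8],
  [-2.14, -1.27, -0.27, 0, 0, 5.7],
  [-2.25, -1.04, -0.27, 0, 0, 5.7],
], hand=100)

```text
time: 0.52
position: [0.3113, 0.4987, 0.2356]
tool_rot: [0.443, 0.896, -0.001, -0.0]
contact_force: [-0.1, -0.6, 0.1]
finger_gap: 0.0866
finger_force: 0.0
```

Emit:
play_rows([
  [-2.34, -0.82, -0.27, 0, 0, 5.7],
  [-2.42, -0.58, -0.27, 0, 0, 5.7],
  [-2.45, -0.33, -0.27, 0, 0, 5.7],
  [-2.48, -0.09, -0.27, 0, 0, 5.8],
  [-2.48, 0.16, -0.27, 0, 0, 5.7],
])

```text
time: 0.93
position: [0.3505, 0.381, 0.2493]
tool_rot: [0.651, 0.759, -0.0, -0.0]
contact_force: [0.9, 0.9, -0.3]
finger_gap: 0.0868
finger_force: 0.0
```

Emit:
play_rows([
  [-2.45, 0.4, -0.27, 0, 0.1, 5.7],
  [-2.39, 0.65, -0.28, 0, 0, 5.7],
  [-2.32, 0.88, -0.27, 0, 0, 5.7],
  [-2.22, 1.11, -0.27, 0, 0, 5.7],
  [-2.1, 1.32, -0.28, 0, 0, 5.8],
])

```text
time: 1.35
position: [0.3896, 0.2634, 0.2629]
tool_rot: [0.818, 0.575, 0.0, -0.001]
contact_force: [0.4, 0.1, 0.8]
finger_gap: 0.087
finger_force: 0.0
```

Emit:
play_rows([
  [-1.95, 1.53, -0.27, 0, 0, 5.7],
  [-1.8, 1.71, -0.28, 0, 0, 5.7],
  [-1.61, 1.88, -0.27, 0, 0, 5.7],
  [-1.42, 2.04, -0.28, 0, 0, 5.7],
  [-1.21, 2.16, -0.27, 0, 0, 5.8],
])

```text
time: 1.77
position: [0.4288, 0.1457, 0.2765]
tool_rot: [0.935, 0.355, -0.0, -0.001]
contact_force: [-0.1, 0.1, -0.7]
finger_gap: 0.0869
finger_force: 0.0
```

Emit:
play_rows([
  [-0.98, 2.28, -0.28, 0, 0, 5.7],
  [-0.76, 2.36, -0.27, 0, 0, 5.7],
  [-0.51, 2.43, -0.27, 0, 0, 5.7],
  [-0.28, 2.47, -0.28, 0, 0, 5.7],
  [-0.02, 2.48, -0.27, 0, 0, 5.7],
])

```text
time: 2.18
position: [0.468, 0.0281, 0.29]
tool_rot: [0.994, 0.114, -0.0, -0.001]
contact_force: [0.9, -0.1, 0.4]
finger_gap: 0.0867
finger_force: 0.0
```

Emit:
play_rows([
  [0, 0, 0, 0, 0, 0],
  [0, 0, 0, 0, 0, 0],
])

```text
time: 2.35
position: [0.4682, 0.0282, 0.2899]
tool_rot: [0.993, 0.115, -0.0, -0.001]
contact_force: [0.8, 0.3, -0.9]
finger_gap: 0.0871
finger_force: 0.0
```

```bash
python3 - <<'E'
from h import *
o,p,q=here(); d=robot.get_image("wrist"); d=dict(d)
print(o["time"],p.round(4),q.as_matrix().round(3).tolist(),np.round(o["joint_pos"],2),np.round(o["contact_force"],2))
T=np.eye(4);T[:3,:3]=q.as_matrix();T[:3,3]=p; d["cam_to_world"]=T@d["hand_eye"]
np.savez("pics/w1.npz",**d); cv2.imwrite("pics/w1.png",d["image"][:,:,::-1])
P=cloud(d);Z=P[...,2]
blk=(d["image"].max(2)<70)&(Z>.18)&(Z<.24); s=P[blk]; print("dark high",len(s),np.median(s,0).round(4) if len(s) else "")
m=(Z>.222)&(Z<.232)&(abs(P[...,0]-.468)<.04)&(abs(P[...,1]-.03)<.03); s=P[m]
print("tabtop",m.sum(),s.mean(0).round(4),s.min(0).round(3),s.max(0).round(3))
m=(Z>.156)&(Z<.168)&(P[...,0]>.4)&(P[...,0]<.58)&(abs(P[...,1]-.04)<.05); s=P[m]
print("bar",len(s),cv2.fitLine(s[:,:2].astype(np.float32),cv2.DIST_HUBER,0,.01,.01).ravel() if len(s)>10 else "")
t=P[m]
E
```

```text
2.35 [0.4682 0.0282 0.2899] [[0.974, 0.228, -0.0], [0.228, -0.974, 0.002], [0.0, -0.002, -1.0]] [-0.72  0.06  0.61  1.94 -0.04  1.16 -1.44] [ 0.81  0.34 -0.87]
dark high 573 [0.4746 0.03   0.2259]
tabtop 455 [0.4695 0.0291 0.2261] [0.454 0.02  0.222] [0.484 0.037 0.228]
bar 1215 [0.97302294 0.23070844 0.5149815  0.03985019]
```

View pics/w1.png

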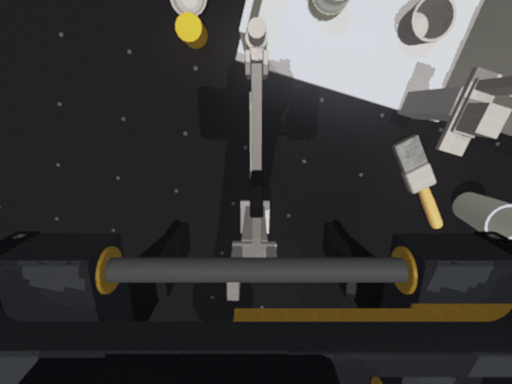

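The wrist view shows the bar upright at column 257, the tab at (257,190) midway between the fingers, and the hinge knob at (257,35). The tab top measures z = 0.226 against the expected 0.227. Descending now.

Emit:
play_rows([
  [0.1, 0, 1.6, 0, 0, 0],
  [0, -0.05, 2.2, 0, 0, 0],
  [0, 0, 2.2, 0, 0, 0],
  [0, 0, 2.2, 0, 0, 0],
  [0, 0, 1.4, 0, 0, 0],
])

```text
time: 2.82
position: [0.4673, 0.0319, 0.1917]
tool_rot: [0.993, 0.118, -0.002, -0.001]
contact_force: [-0.5, -0.4, 0.5]
finger_gap: 0.0866
finger_force: 0.0
```

Emit:
play_rows([
  [0, 0, 0.8, 0, 0, 0],
  [0, 0, 0, 0, 0, 0],
])

```text
time: 2.98
position: [0.4675, 0.0314, 0.1843]
tool_rot: [0.993, 0.117, -0.002, -0.001]
contact_force: [-0.4, -0.2, -0.2]
finger_gap: 0.0869
finger_force: 0.0
```

Emit:
play_rows([
  [0, 0, 0, 0, 0, 0],
  [0, 0, 0, 0, 0, 0],
  [0, 0, 0, 0, 0, 0],
  [0, 0, 0, 0, 0, 0],
  [0, 0, 0, 0, 0, 0],
], hand=0, squeeze=15)

```text
time: 3.4
position: [0.4694, 0.0304, 0.1866]
tool_rot: [0.993, 0.116, 0.001, -0.001]
contact_force: [-1.3, -0.5, -0.4]
finger_gap: 0.0615
finger_force: 0.0
```

Emit:
play_rows([
  [0, 0, 0, 0, 0, 0],
  [0, 0, 0, 0, 0, 0],
  [0, 0, 0, 0, 0, 0],
  [0, 0, 0, 0, 0, 0],
  [0, 0, 0, 0, 0, 0],
])

```text
time: 3.82
position: [0.469, 0.0303, 0.186]
tool_rot: [0.993, 0.116, -0.0, -0.001]
contact_force: [0.3, 0.7, -0.9]
finger_gap: 0.0283
finger_force: 0.0
```

Emit:
play_rows([
  [0, 0, 0, 0, 0, 0],
  [0, 0, 0, 0, 0, 0],
  [0, 0, 0, 0, 0, 0],
  [0, 0, 0, 0, 0, 0],
  [0, 0, 0, 0, 0, 0],
])

```text
time: 4.23
position: [0.469, 0.03, 0.186]
tool_rot: [0.993, 0.116, 0.0, -0.001]
contact_force: [-0.2, -0.4, 1.1]
finger_gap: 0.0121
finger_force: 15.0
```

```bash
sed -i 's/H=np.array.*/H=np.array([0.615,0.064])/' h.py; python3 - <<'E'
from h import *
o,p,q=here(); print(p,o["finger_gap"],o["finger_force"],np.round(o["contact_force"],2),tcp(193.3,0))
# lift: phi 0->0.18 in 10 rows; keep the held offset
off=p-tcp(193.3,0); g=193.3
w=[(tcp(g,f)+[off[0],off[1],off[2]],toolR(g,f)) for f in np.linspace(0,.18,11)[1:]]
rows(p,toolR(g,0),w)
E
```

```text
[0.46904437 0.02996478 0.18600586] 0.012137116125256678 14.994936537696049 [-0.23 -0.41  1.13] [0.46902317 0.02949254 0.186     ]
[[0.06,-0.0,-0.22,0.0,-1.0,0.0],[0.06,0.0,-0.21,-0.0,-1.1,-0.0],[0.05,-0.0,-0.22,0.0,-1.0,0.0],[0.06,-0.0,-0.21,-0.0,-1.0,-0.0],[0.06,-0.0,-0.22,-0.0,-1.1,-0.0]]
[[0.06,-0.0,-0.21,-0.0,-1.0,-0.0],[0.05,-0.0,-0.22,-0.0,-1.0,-0.0],[0.06,-0.0,-0.21,-0.0,-1.1,-0.0],[0.06,-0.0,-0.22,-0.0,-1.0,-0.0],[0.06,-0.0,-0.21,-0.0,-1.0,-0.0]]
```

Emit:
play_rows([
  [0.06, 0, -0.22, 0, -1, 0],
  [0.06, 0, -0.21, 0, -1.1, 0],
  [0.05, 0, -0.22, 0, -1, 0],
  [0.06, 0, -0.21, 0, -1, 0],
  [0.06, 0, -0.22, 0, -1.1, 0],
], squeeze=22)

```text
time: 4.65
position: [0.4723, 0.0306, 0.1968]
tool_rot: [0.992, 0.116, -0.046, 0.005]
contact_force: [0.2, -2.3, -2.1]
finger_gap: 0.0119
finger_force: 22.0
```

Emit:
play_rows([
  [0.06, 0, -0.21, 0, -1, 0],
  [0.05, 0, -0.22, 0, -1, 0],
  [0.06, 0, -0.21, 0, -1.1, 0],
  [0.06, 0, -0.22, 0, -1, 0],
  [0.06, 0, -0.21, 0, -1, 0],
])

```text
time: 5.07
position: [0.4764, 0.0318, 0.2071]
tool_rot: [0.989, 0.116, -0.09, 0.01]
contact_force: [0.8, -2.5, -3.6]
finger_gap: 0.0122
finger_force: 22.0
```

Emit:
play_rows([
  [0, 0, 0, 0, 0, 0],
  [0, 0, 0, 0, 0, 0],
  [0, 0, 0, 0, 0, 0],
])

```text
time: 5.32
position: [0.4762, 0.0319, 0.2068]
tool_rot: [0.989, 0.116, -0.089, 0.009]
contact_force: [0.5, -1.7, -3.4]
finger_gap: 0.0118
finger_force: 22.0
```

```bash
python3 - <<'E'
from h import *
o,p,q=here(); print(p,q.as_matrix()[:,2],o["finger_gap"],o["finger_force"],np.round(o["contact_force"],2),tcp(193.3,0.18))
d=robot.get_image("top"); P=cloud(d); Z=P[...,2]
d2=robot.get_image("scene"); cv2.imwrite("pics/s2.png",cv2.resize(d2["image"][110:260,230:380],None,fx=4,fy=4,interpolation=cv2.INTER_CUBIC)[:,:,::-1])
S=P[255:300,215:265].reshape(-1,3)
for lo in np.arange(.155,.23,.01):
    s=S[(S[:,2]>lo)&(S[:,2]<lo+.01)]
    if len(s)>3: print(lo.round(3),len(s),np.median(s,0).round(3),s.min(0).round(3),s.max(0).round(3))
# swing plan: g 193.3 -> 258 (gate angle ~0.17) at phi .18
g0=193.3; gs=g0+np.cumsum(np.r_[1,2,np.full(20,3),2]); print(gs[-1])
rows(tcp(g0,.18),toolR(g0,.18),[(tcp(g,.18),toolR(g,.18)) for g in gs])
E
```

```text
[0.47621632 0.0318903  0.20682622] [-0.17416433 -0.03936143 -0.9839296 ] 0.011838982058329063 22.024023961275816 [ 0.48 -1.72 -3.36] [0.47631099 0.03121531 0.2069827 ]
0.155 8 [0.377 0.023 0.161] [ 0.363 -0.015  0.157] [0.387 0.03  0.164]
0.165 67 [ 0.374 -0.011  0.17 ] [ 0.359 -0.018  0.165] [0.387 0.036 0.174]
0.175 12 [0.375 0.024 0.181] [0.356 0.01  0.175] [0.419 0.033 0.185]
0.185 58 [0.411 0.018 0.193] [0.355 0.003 0.186] [0.424 0.038 0.195]
0.195 118 [0.379 0.012 0.2  ] [0.358 0.003 0.195] [0.415 0.036 0.205]
0.205 66 [0.366 0.03  0.213] [0.356 0.022 0.205] [0.378 0.038 0.215]
0.215 7 [0.358 0.029 0.216] [0.354 0.025 0.215] [0.375 0.032 0.217]
258.3
[[0.0,0.25,-0.0,-0.2,0.0,-1.0],[0.01,0.5,-0.0,-0.3,0.0,-2.0],[0.02,0.74,-0.01,-0.6,-0.0,-2.9],[0.02,0.75,0.0,-0.5,-0.0,-3.0],[0.02,0.74,-0.0,-0.5,-0.0,-2.9]]
[[0.02,0.75,-0.01,-0.6,-0.0,-3.0],[0.02,0.74,0.0,-0.5,-0.0,-2.9],[0.01,0.75,-0.0,-0.6,-0.0,-3.0],[0.02,0.75,-0.01,-0.5,-0.0,-2.9],[0.02,0.74,-0.0,-0.5,-0.0,-3.0]]
[[0.02,0.75,-0.0,-0.6,-0.0,-2.9],[0.02,0.74,-0.01,-0.5,-0.0,-3.0],[0.02,0.75,-0.0,-0.5,-0.0,-2.9],[0.02,0.75,-0.0,-0.6,-0.0,-3.0],[0.02,0.74,-0.01,-0.5,-0.0,-2.9]]
[[0.02,0.75,-0.0,-0.6,-0.0,-3.0],[0.02,0.74,-0.0,-0.5,-0.0,-2.9],[0.02,0.75,-0.01,-0.5,-0.0,-3.0],[0.01,0.74,-0.0,-0.6,-0.0,-2.9],[0.02,0.75,-0.0,-0.5,-0.0,-3.0]]
[[0.02,0.75,-0.01,-0.5,-0.0,-2.9],[0.02,0.74,-0.0,-0.6,-0.0,-3.0],[0.01,0.5,-0.0,-0.3,-0.0,-2.0]]
```

View pics/s2.png

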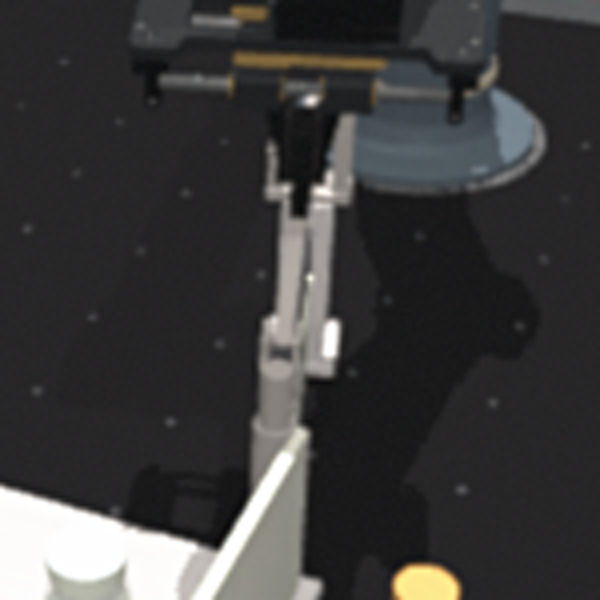

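The bar is raised: its end top is at z ≈ 0.20, clear of the 0.170 prong. Swinging now.

Emit:
play_rows([
  [0, 0.25, 0, -0.2, 0, -1],
  [0.01, 0.5, 0, -0.3, 0, -2],
  [0.02, 0.74, -0.01, -0.6, 0, -2.9],
  [0.02, 0.75, 0, -0.5, 0, -3],
  [0.02, 0.74, 0, -0.5, 0, -2.9],
])

```text
time: 5.83
position: [0.4857, 0.0036, 0.2069]
tool_rot: [0.971, 0.22, -0.088, 0.018]
contact_force: [-0.2, -1.5, -2.0]
finger_gap: 0.0119
finger_force: 22.1
```

Emit:
play_rows([
  [0.02, 0.75, -0.01, -0.6, 0, -3],
  [0.02, 0.74, 0, -0.5, 0, -2.9],
  [0.01, 0.75, 0, -0.6, 0, -3],
  [0.02, 0.75, -0.01, -0.5, 0, -2.9],
  [0.02, 0.74, 0, -0.5, 0, -3],
])

```text
time: 6.25
position: [0.5057, -0.028, 0.2069]
tool_rot: [0.934, 0.345, -0.085, 0.03]
contact_force: [-2.2, -2.4, -1.3]
finger_gap: 0.012
finger_force: 22.0
```

```bash
python3 - <<'E'
from h import *
o,p,q=here(); print(o["time"],p,o["finger_gap"],np.round(o["contact_force"],2),np.round(o["moment"],2)); g=193.3+27
e=p-tcp(g,.18); a=np.radians(g); print("cmd err along/across/z",e[:2]@[np.cos(a),np.sin(a)],e[:2]@[-np.sin(a),np.cos(a)],e[2],(toolR(g,.18).inv()*q).as_rotvec(degrees=True), np.round(o["joint_pos"],2))
E
```

```text
6.25 [ 0.50565824 -0.02802993  0.20690831] 0.012049652966505767 [-2.19 -2.35 -1.27] [-0.5   0.13 -0.22]
cmd err along/across/z 0.0004041872597467462 -0.0005328176311032674 -7.439255904989617e-05 [ 0.14000891 -0.00655066 -0.26609595] [-0.53  0.31  0.55  1.88 -0.05  1.13 -0.83]
```

Emit:
play_rows([
  [0.02, 0.75, 0, -0.6, 0, -2.9],
  [0.02, 0.74, -0.01, -0.5, 0, -3],
  [0.02, 0.75, 0, -0.5, 0, -2.9],
  [0.02, 0.75, 0, -0.6, 0, -3],
  [0.02, 0.74, -0.01, -0.5, 0, -2.9],
])

```text
time: 6.67
position: [0.5332, -0.0535, 0.2069]
tool_rot: [0.881, 0.464, -0.08, 0.041]
contact_force: [-1.4, -3.2, -0.8]
finger_gap: 0.012
finger_force: 22.0
```

Emit:
play_rows([
  [0.02, 0.75, 0, -0.6, 0, -3],
  [0.02, 0.74, 0, -0.5, 0, -2.9],
  [0.02, 0.75, -0.01, -0.5, 0, -3],
  [0.01, 0.74, 0, -0.6, 0, -2.9],
  [0.02, 0.75, 0, -0.5, 0, -3],
])

```text
time: 7.08
position: [0.5664, -0.0707, 0.2069]
tool_rot: [0.813, 0.575, -0.074, 0.051]
contact_force: [-1.8, -4.1, -0.5]
finger_gap: 0.0119
finger_force: 22.0
```

Emit:
play_rows([
  [0.02, 0.75, -0.01, -0.5, 0, -2.9],
  [0.01, 0.5, 0, -0.3, 0, -2],
  [0.01, 0.25, 0, -0.2, 0, -1],
  [0, 0, 0, 0, 0, 0],
  [0, 0, 0, 0, 0, 0],
])

```text
time: 7.5
position: [0.581, -0.0751, 0.2071]
tool_rot: [0.783, 0.615, -0.071, 0.055]
contact_force: [-1.8, -5.0, 0.1]
finger_gap: 0.0116
finger_force: 22.0
```

```bash
python3 - <<'E'
from h import *
o,p,q=here(); print(o["time"],p,o["finger_gap"],np.round(o["contact_force"],2),np.round(o["moment"],2))
x=q.as_matrix()[:,0]; g=np.degrees(np.arctan2(-x[1],-x[0]))%360; print("g",g, "from pos",np.degrees(np.arctan2(*(p[:2]-H)[::-1]))%360, "phi", np.degrees(np.arcsin(-x[2])))
e=p-tcp(g,.18); a=np.radians(g); print("err",e[:2]@[np.cos(a),np.sin(a)],e[:2]@[-np.sin(a),np.cos(a)],e[2])
d=robot.get_image("top"); np.savez("pics/t3.npz",**d); P=cloud(d)
cv2.imwrite("pics/t3.png",cv2.resize(d["image"][140:260,210:350],None,fx=5,fy=5,interpolation=cv2.INTER_CUBIC)[:,:,::-1])
S=P[150:210,295:340].reshape(-1,3)
for lo in (.166,.18,.19,.2,.208): 
    s=S[(S[:,2]>lo)&(S[:,2]<lo+.009)]
    if len(s)>3: print(lo,len(s),np.median(s,0).round(3),s.min(0).round(3),s.max(0).round(3))
E
```

```text
7.5 [ 0.58102943 -0.07506785  0.20705372] 0.011591854847477944 [-1.77 -4.97  0.12] [-1.14  0.13  0.06]
g 256.32805847846015 from pos 256.27298176816987 phi 10.313178402853083
err 0.0006454023909906216 -0.00013761230183087806 7.10157630706143e-05
0.166 136 [ 0.587 -0.186  0.169] [ 0.572 -0.198  0.166] [ 0.616 -0.174  0.173]
0.18 27 [ 0.564 -0.153  0.186] [ 0.549 -0.197  0.18 ] [ 0.617 -0.116  0.189]
0.19 114 [ 0.564 -0.145  0.194] [ 0.547 -0.198  0.19 ] [ 0.625 -0.116  0.199]
0.2 64 [ 0.556 -0.18   0.202] [ 0.547 -0.196  0.2  ] [ 0.627 -0.162  0.209]
0.208 55 [ 0.62  -0.187  0.213] [ 0.615 -0.198  0.208] [ 0.626 -0.174  0.216]
```

View pics/t3.png

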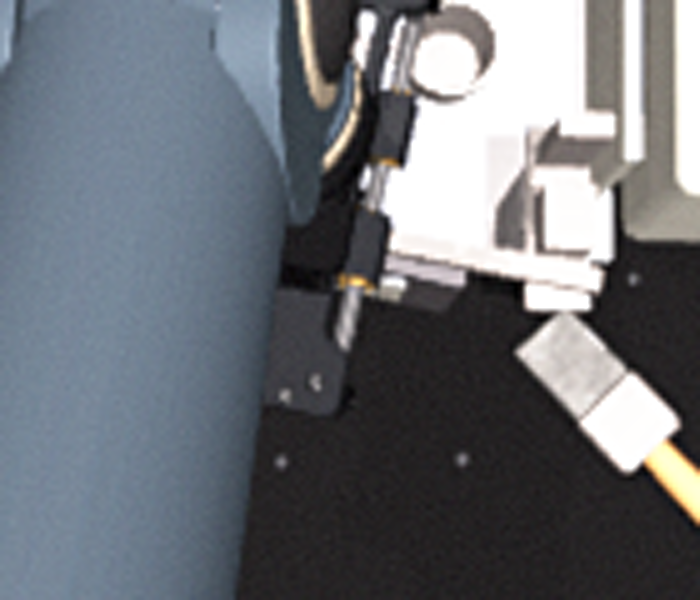

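The top view shows the raised bar coming up to the shut catch, with the low prong at about (565,295) and the tall prong at (585,125). The tall prong face is at x ≈ 0.615, so I expect contact at a heading of about 268.9°.

```bash
python3 - <<'E'
from h import *
g0=256.3;o=.0008
def T(g): a=np.radians(g); return (tcp(g,.18)+o*np.array([np.cos(a),np.sin(a),0]),toolR(g,.18))
o_=o; gs=g0+np.cumsum([1,2,2,2,1.5]+[1,.5,0,0,0]); 
p=tcp(g0,.18);q=toolR(g0,.18)
p,q=rows(p,q,[T(g) for g in gs])
print("feel 0.3 deg x5"); rows(p,q,[T(gs[-1]+.3*k) for k in range(1,6)])
E
```

```text
[[-0.08,0.25,0.01,-0.2,-0.0,-1.0],[0.01,0.5,0.0,-0.3,0.0,-2.0],[0.01,0.5,0.0,-0.4,-0.0,-1.9],[0.01,0.5,-0.0,-0.4,-0.0,-2.0],[0.0,0.38,-0.0,-0.2,0.0,-1.5]]
[[0.01,0.25,-0.0,-0.2,-0.0,-0.9],[-0.0,0.12,-0.0,-0.1,0.0,-0.5],[-0.0,0.0,-0.0,0.0,0.0,-0.0],[-0.0,0.0,-0.0,0.0,0.0,-0.0],[-0.0,0.0,-0.0,0.0,0.0,-0.0]]
feel 0.3 deg x5
[[-0.0,0.08,-0.0,-0.0,0.0,-0.3],[-0.0,0.07,-0.0,-0.1,-0.0,-0.3],[-0.0,0.08,-0.0,-0.1,0.0,-0.3],[-0.0,0.07,-0.0,-0.0,0.0,-0.3],[-0.0,0.08,-0.0,-0.1,0.0,-0.3]]
```

Emit:
play_rows([
  [-0.08, 0.25, 0.01, -0.2, 0, -1],
  [0.01, 0.5, 0, -0.3, 0, -2],
  [0.01, 0.5, 0, -0.4, 0, -1.9],
  [0.01, 0.5, 0, -0.4, 0, -2],
  [0, 0.38, 0, -0.2, 0, -1.5],
])

```text
time: 7.97
position: [0.602, -0.0787, 0.2069]
tool_rot: [0.735, 0.673, -0.067, 0.059]
contact_force: [-2.6, -3.6, -0.3]
finger_gap: 0.0119
finger_force: 22.0
```

Emit:
play_rows([
  [0.01, 0.25, 0, -0.2, 0, -0.9],
  [0, 0.12, 0, -0.1, 0, -0.5],
  [0, 0, 0, 0, 0, 0],
  [0, 0, 0, 0, 0, 0],
])

```text
time: 8.3
position: [0.6058, -0.079, 0.2069]
tool_rot: [0.727, 0.681, -0.066, 0.061]
contact_force: [-0.6, -6.0, -0.9]
finger_gap: 0.0119
finger_force: 22.0
```

```bash
python3 - <<'E'
from h import *
o,p,q=here(); print(o["time"],p,np.round(o["contact_force"],2),np.round(o["moment"],2))
x=q.as_matrix()[:,0]; print("g",np.degrees(np.arctan2(-x[1],-x[0]))%360, np.degrees(np.arctan2(*(p[:2]-H)[::-1]))%360)
d=robot.get_image("top"); np.savez("pics/t4.npz",**d); P=cloud(d)
S=P[150:215,295:335].reshape(-1,3)
for y in np.arange(-.195,-.12,.01):
    s=S[(abs(S[:,1]-y)<.005)&(S[:,2]>.177)&(S[:,2]<.207)]; t=S[(abs(S[:,1]-y)<.005)&(S[:,2]>.209)]
    print(y.round(3),len(s),s.min(0).round(3) if len(s) else "",s.max(0).round(3) if len(s) else "",np.median(s,0).round(4) if len(s) else "","| tall",t.min(0).round(3) if len(t) else "")
cv2.imwrite("pics/t4.png",cv2.resize(d["image"][140:220,280:350],None,fx=7,fy=7,interpolation=cv2.INTER_CUBIC)[:,:,::-1])
E
```

```text
8.3 [ 0.60580366 -0.07899818  0.20690634] [-0.57 -6.02 -0.88] [-0.95  0.09  0.12]
g 266.3287613030069 266.3203246633584
-0.195 30 [ 0.593 -0.199  0.177] [ 0.616 -0.19   0.206] [ 0.6004 -0.1941  0.2009] | tall [ 0.615 -0.199  0.21 ]
-0.185 33 [ 0.594 -0.19   0.177] [ 0.617 -0.18   0.204] [ 0.5998 -0.1855  0.1999] | tall [ 0.616 -0.19   0.209]
-0.175 38 [ 0.594 -0.18   0.177] [ 0.626 -0.171  0.207] [ 0.602  -0.1753  0.1983] | tall [ 0.618 -0.179  0.21 ]
-0.165 21 [ 0.595 -0.17   0.187] [ 0.603 -0.161  0.199] [ 0.598  -0.165   0.1974] | tall 
-0.155 25 [ 0.595 -0.16   0.185] [ 0.605 -0.15   0.199] [ 0.5991 -0.155   0.1967] | tall 
-0.145 25 [ 0.596 -0.15   0.183] [ 0.607 -0.141  0.197] [ 0.5997 -0.145   0.1939] | tall 
-0.135 29 [ 0.597 -0.14   0.18 ] [ 0.607 -0.13   0.195] [ 0.6017 -0.1353  0.1925] | tall 
-0.125 25 [ 0.597 -0.129  0.178] [ 0.608 -0.12   0.193] [ 0.6009 -0.1249  0.1903] | tall
```

View pics/t4.png

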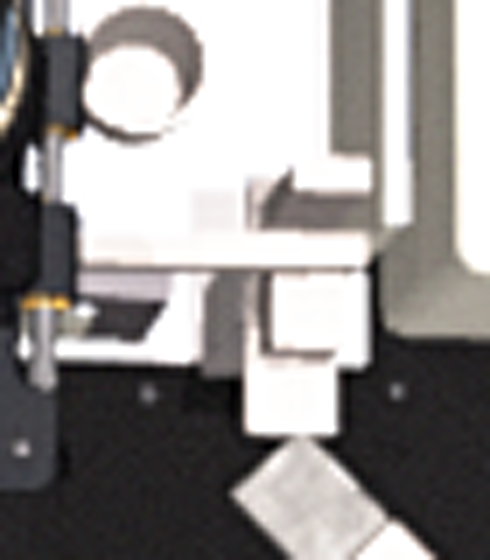

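The raised bar (row ≈250) now lies over the low prong (350–430), with about 11 mm left to the tall prong. Feeling forward in small steps.

Emit:
play_rows([
  [0, 0.08, 0, 0, 0, -0.3],
  [0, 0.07, 0, -0.1, 0, -0.3],
  [0, 0.08, 0, -0.1, 0, -0.3],
  [0, 0.07, 0, 0, 0, -0.3],
  [0, 0.08, 0, -0.1, 0, -0.3],
])

```text
time: 8.77
position: [0.6094, -0.0792, 0.2069]
tool_rot: [0.717, 0.691, -0.065, 0.062]
contact_force: [-1.1, -5.5, -0.5]
finger_gap: 0.012
finger_force: 22.0
```

Emit:
play_rows([
  [0, 0.05, 0, 0, 0, -0.2],
  [0, 0, 0, 0, 0, 0],
  [0, 0.05, 0, 0, 0, -0.2],
  [0, 0, 0, 0, 0, 0],
])

```text
time: 9.1
position: [0.6105, -0.0792, 0.2069]
tool_rot: [0.715, 0.693, -0.065, 0.061]
contact_force: [-2.1, -5.3, -1.0]
finger_gap: 0.0118
finger_force: 22.0
```

Emit:
play_rows([
  [0, 0.05, 0, 0, 0, -0.2],
  [0, 0, 0, 0, 0, 0],
  [0, 0, 0, 0, 0, 0],
])

```text
time: 9.35
position: [0.611, -0.0792, 0.2069]
tool_rot: [0.714, 0.695, -0.065, 0.061]
contact_force: [-1.3, -5.1, -1.0]
finger_gap: 0.0119
finger_force: 22.0
```

Emit:
play_rows([
  [0, 0.05, 0, 0, 0, -0.2],
  [0, 0, 0, 0, 0, 0],
  [0, 0, 0, 0, 0, 0],
])

```text
time: 9.6
position: [0.6116, -0.0792, 0.207]
tool_rot: [0.713, 0.696, -0.065, 0.061]
contact_force: [-1.6, -4.9, -0.1]
finger_gap: 0.0118
finger_force: 22.0
```

Emit:
play_rows([
  [0, 0.05, 0, 0, 0, -0.2],
  [0, 0, 0, 0, 0, 0],
  [0, 0, 0, 0, 0, 0],
])

```text
time: 9.85
position: [0.6121, -0.0792, 0.207]
tool_rot: [0.711, 0.697, -0.065, 0.061]
contact_force: [-2.0, -4.8, -0.5]
finger_gap: 0.0119
finger_force: 22.0
```

Emit:
play_rows([
  [0, 0.05, 0, 0, 0, -0.2],
  [0, 0, 0, 0, 0, 0],
  [0, 0, 0, 0, 0, 0],
])

```text
time: 10.1
position: [0.6126, -0.0792, 0.207]
tool_rot: [0.71, 0.698, -0.065, 0.061]
contact_force: [-2.2, -5.3, -0.8]
finger_gap: 0.0117
finger_force: 22.0
```

Emit:
play_rows([
  [0, 0.03, 0, 0, 0, -0.1],
  [0, 0, 0, 0, 0, 0],
  [0, 0, 0, 0, 0, 0],
])

```text
time: 10.35
position: [0.6126, -0.0792, 0.2069]
tool_rot: [0.71, 0.699, -0.065, 0.061]
contact_force: [-4.1, -5.2, 0.2]
finger_gap: 0.0115
finger_force: 22.0
```

Emit:
play_rows([
  [0, 0.03, 0, 0, 0, -0.1],
  [0, 0, 0, 0, 0, 0],
  [0, 0, 0, 0, 0, 0],
])

```text
time: 10.6
position: [0.6126, -0.0792, 0.2069]
tool_rot: [0.709, 0.699, -0.066, 0.06]
contact_force: [-2.5, -4.1, 1.3]
finger_gap: 0.0118
finger_force: 22.0
```

Contact: the advance stalled at x = 0.6126 while the command moved on 0.6 mm. Backing off to mid-slot and working out the lowering.

Emit:
play_rows([
  [0, -0.1, 0, 0, 0, 0.4],
  [0, -0.07, 0, 0, 0, 0.3],
  [0, 0, 0, 0, 0, 0],
  [0, 0, 0, 0, 0, 0],
])

```text
time: 10.93
position: [0.6114, -0.0791, 0.207]
tool_rot: [0.713, 0.695, -0.065, 0.061]
contact_force: [-2.3, -5.2, 0.6]
finger_gap: 0.0115
finger_force: 22.0
```

```bash
python3 - <<'E'
from h import *
o,p,q=here(); x=q.as_matrix()[:,0]; g=np.degrees(np.arctan2(-x[1],-x[0]))%360
print(o["time"],p.round(4),g,np.degrees(np.arctan2(*(p[:2]-H)[::-1]))%360,np.arcsin(-x[2]),np.round(o["contact_force"],2))
off=p-tcp(g,.18); print(off)
rows(p,toolR(g,.18),[(tcp(g,f)+off,toolR(g,f)) for f in np.linspace(.18,0,13)[1:]])
E
```

```text
10.9333 [ 0.6114 -0.0791  0.207 ] 268.5539620622856 268.57584441113636 0.178766342945107 [-2.3  -5.21  0.6 ]
[ 3.78168037e-05 -6.68822024e-04 -3.01736300e-06]
[[-0.05,0.0,0.18,0.0,0.9,0.0],[-0.04,-0.0,0.18,0.0,0.8,0.0],[-0.05,-0.0,0.18,-0.0,0.9,-0.0],[-0.04,-0.0,0.18,-0.0,0.8,0.0],[-0.05,-0.0,0.18,0.0,0.9,0.0]]
[[-0.04,-0.0,0.18,-0.0,0.9,0.0],[-0.05,-0.0,0.18,-0.0,0.8,0.0],[-0.04,-0.0,0.18,-0.0,0.9,0.0],[-0.05,-0.0,0.18,-0.0,0.8,0.0],[-0.04,-0.0,0.18,-0.0,0.9,0.0]]
[[-0.05,-0.0,0.18,-0.0,0.9,0.0],[-0.04,-0.0,0.18,-0.0,0.8,0.0]]
```

Emit:
play_rows([
  [-0.05, 0, 0.18, 0, 0.9, 0],
  [-0.04, 0, 0.18, 0, 0.8, 0],
  [-0.05, 0, 0.18, 0, 0.9, 0],
  [-0.04, 0, 0.18, 0, 0.8, 0],
  [-0.05, 0, 0.18, 0, 0.9, 0],
])

```text
time: 11.35
position: [0.6117, -0.0827, 0.1984]
tool_rot: [0.715, 0.697, -0.038, 0.035]
contact_force: [-0.5, -5.1, 0.1]
finger_gap: 0.012
finger_force: 22.0
```

Emit:
play_rows([
  [-0.04, 0, 0.18, 0, 0.9, 0],
  [0, 0, 0, 0, 0, 0],
])

```text
time: 11.52
position: [0.6113, -0.0835, 0.1963]
tool_rot: [0.716, 0.697, -0.032, 0.029]
contact_force: [-1.0, -4.7, 0.9]
finger_gap: 0.012
finger_force: 22.0
```

Emit:
play_rows([
  [-0.05, 0, 0.18, 0, 0.8, 0],
  [0, 0, 0, 0, 0, 0],
])

```text
time: 11.68
position: [0.6114, -0.084, 0.1947]
tool_rot: [0.716, 0.697, -0.027, 0.025]
contact_force: [-2.5, -5.1, 0.7]
finger_gap: 0.0119
finger_force: 22.0
```

The bar has sunk below the prong's top without resistance, so it is in the slot.

Emit:
play_rows([
  [-0.04, 0, 0.18, 0, 0.9, 0],
  [-0.05, 0, 0.18, 0, 0.8, 0],
  [-0.04, 0, 0.18, 0, 0.9, 0],
  [0, 0, 0, 0, 0, 0],
])

```text
time: 12.02
position: [0.6114, -0.0857, 0.1894]
tool_rot: [0.716, 0.698, -0.011, 0.009]
contact_force: [-1.5, -4.2, 1.1]
finger_gap: 0.0119
finger_force: 22.0
```

Emit:
play_rows([
  [-0.05, 0, 0.18, 0, 0.9, 0],
  [-0.03, 0, 0.12, 0, 0.6, 0],
  [0, 0, 0, 0, 0, 0],
  [0, 0, 0, 0, 0, 0],
])

```text
time: 12.35
position: [0.6114, -0.0865, 0.1865]
tool_rot: [0.716, 0.698, -0.002, 0.0]
contact_force: [-1.5, -6.2, -1.0]
finger_gap: 0.0116
finger_force: 22.0
```

Emit:
play_rows([
  [0, 0, 0, 0, 0, 0],
  [0, 0, 0, 0, 0, 0],
  [0, 0, 0, 0, 0, 0],
  [0, 0, 0, 0, 0, 0],
  [0, 0, 0, 0, 0, 0],
], hand=60)

```text
time: 12.77
position: [0.6116, -0.0845, 0.1864]
tool_rot: [0.716, 0.698, -0.001, -0.001]
contact_force: [-0.2, 0.4, 0.4]
finger_gap: 0.038
finger_force: 0.0
```

Emit:
play_rows([
  [0, 0, 0, 0, 0, 0],
  [0, 0, 0, 0, 0, 0],
  [0, 0, 0, 0, 0, 0],
])

```text
time: 13.02
position: [0.6114, -0.0856, 0.1863]
tool_rot: [0.716, 0.698, -0.001, -0.001]
contact_force: [0.5, 0.2, -0.8]
finger_gap: 0.0505
finger_force: 0.0
```

Emit:
play_rows([
  [0, 0, -0.8, 0, 0, 0],
  [0, 0, -1.8, 0, 0, 0],
  [0, 0, -2.5, 0, 0, 0],
  [0, 0, -3, 0, 0, 0],
  [0, 0, -3, 0, 0, 0],
])

```text
time: 13.43
position: [0.6113, -0.0856, 0.2988]
tool_rot: [0.716, 0.698, -0.002, -0.001]
contact_force: [0.2, 0.6, -0.2]
finger_gap: 0.0523
finger_force: 0.0
```

Emit:
play_rows([
  [-1, 0, -2, 0, 0, 0],
  [0, 0, -1, 0, 0, 0],
  [0, 0, 0, 0, 0, 0],
  [0, 0, 0, 0, 0, 0],
])

```text
time: 13.77
position: [0.6112, -0.0952, 0.3269]
tool_rot: [0.716, 0.698, -0.001, -0.001]
contact_force: [-0.6, -0.3, 0.2]
finger_gap: 0.0522
finger_force: 0.0
```

```bash
python3 - <<'E'
from h import *
o,p,q=here(); print(o["time"],p.round(3),np.round(o["contact_force"],2))
T=np.eye(4);T[:3,:3]=q.as_matrix();T[:3,3]=p
for n in("top","wrist"):
    d=dict(robot.get_image(n)); 
    if n=="wrist": d["cam_to_world"]=T@d["hand_eye"]
    P=cloud(d); S=P.reshape(-1,3); print(n)
    for lo,hi in ((-.11,-.06),(-.16,-.12),(-.198,-.174)):
        s=S[(S[:,1]>lo)&(S[:,1]<hi)&(abs(S[:,0]-.609)<.012)&(S[:,2]>.14)&(S[:,2]<.24)]
        print(lo,len(s),np.median(s,0).round(3) if len(s) else "", np.percentile(s,[5,95],axis=0).round(3).tolist() if len(s) else "")
    if n=="wrist": cv2.imwrite("pics/w5.png",d["image"][:,:,::-1])
    else: im=d["image"]
cv2.imwrite("pics/f5.png",np.hstack([cv2.resize(im[140:220,260:350],(400,356),interpolation=cv2.INTER_CUBIC),cv2.resize(d["image"],(400,356))])[:,:,::-1])
E
```

```text
13.7667 [ 0.611 -0.095  0.327] [-0.57 -0.27  0.18]
top
-0.11 0  
-0.16 0  
-0.198 0  
wrist
-0.11 540 [ 0.613 -0.078  0.227] [[0.607, -0.099, 0.162], [0.618, -0.065, 0.229]]
-0.16 215 [ 0.612 -0.141  0.163] [[0.607, -0.158, 0.162], [0.616, -0.125, 0.164]]
-0.198 394 [ 0.609 -0.181  0.163] [[0.598, -0.196, 0.141], [0.62, -0.175, 0.201]]
```

View pics/f5.png

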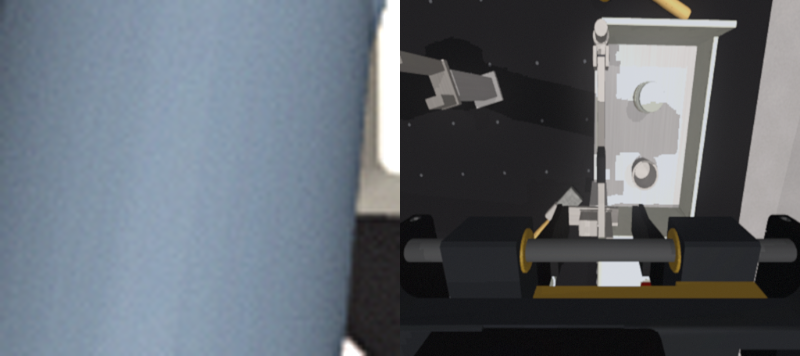

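The wrist view shows the gate along column 600 with the bar lying between the catch prongs at about (600,215). The bar's top is at z = 0.162–0.163 over its whole length, so it is level and fully home, and the gripper is clear. Handing in.

```bash
python3 -c "
from station import robot
print(robot.close_job())"
```

```text
the job is handed in; nothing more can be done
None
```

The job is handed in: the gate is shut, the bar measures level in the shut catch's slot, and the gripper is clear of everything. No bystander was touched on the way as far as the forces and views show, and the arm took about 14 s; the verdict was not returned.

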